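Load the gravity-feed tin chute

ROBOT

A 6-joint arm with a two-finger parallel gripper is mounted at the origin on the work surface. World frame = base frame: x ahead of the robot, y to its left, z up, the work surface at z = 0. Lengths are in mm, angles in rad, forces in N, time in s.
With the tool pointing down it reaches from about 350 to 875 mm from the base axis. Payload 4.2 kg.
Tool frame: the origin (TCP) lies on the centre line of the jaws, within the pads' length; the fingertips stand manip.tip_extent ahead of it and the grasp point (between the pads) lies 3 mm ahead of it (manip.tip_extent is the distance from the TCP to the fingertips, in mm); z points along the fingers, y is the line along which they close (so a half turn about z gives the same grasp; the last joint's range is limited). The gripper opens to 87 mm and grips with 3 to 60 N. Pads are 19 mm wide; open, the fingers measure 117 mm over their backs; the gripper's body (75 mm by 190 mm) begins 51 mm behind the grasp point.
Start: joints at [1.371, 0.385, 0.008, 0, -1.194, -0.259], TCP at [276.762, 560.359, 212.05] pointing down, gripper open.
Joint ranges: [-3.14, 3.14], [-1.21, 2.06], [-1.07, 1.41], [-3.16, 2.05], [-2.99, -0.16], [-3.1, 3.1]. Speed limits (rad/s): [2.79, 2.79, 3.14, 3.14, 3.14, 3.14].

INTERFACE

Orientations are given as a unit quaternion [x, y, z, w].
In Python, from station import manip gives the robot as it stands. Calls block until the motion is done:
- manip.move_to(position, orientation): joint-space move of the TCP to a pose.
- manip.line_to(position, frame=None, v=150, f_stop=None): straight line of the TCP; frame=None keeps the orientation; v is the mean speed in mm/s. With f_stop (N) it stops when the force on the tool has changed by that much, and returns True; else False.
- manip.goto_joints(angles): joint-space move.
- manip.set_gripper(opening): finger opening in mm; the grip force is fixed at half the most; returns when the fingers have stopped.
- manip.pause(seconds).
- manip.ik(position, orientation): joint angles nearest the present ones, or None.
- manip.camera(name): name is "scene" or "top" or "wrist"; returns a dict with "img" (400x640x3 uint8, red, green, blue), "fov_y" (degrees; the focal length in pixels is half the picture's height over the tangent of half this angle, whatever the lens; pixels are square), "cx", "cy" (the principal point, pixels), "view" (4x4, takes a point from world to camera coordinates). Camera axes: x right, y down, z forward; pixel columns grow to the right and rows downward; lengths in mm; the calibration is good to about 2 mm. A picture is of the moment at which its call begins. There is no depth.
A pose or a line that the arm cannot do raises manip.PlanningError and nothing moves.
- manip.finish_job(): hands the job in; it is judged then, once.
Readings, each from a call of its own:
- manip.read_time(): time.
- manip.read_q(): joint angles.
- manip.read_qvel(): joint speeds.
- manip.read_effort(): joint torques, N m.
- manip.read_tcp_pos(): TCP position.
- manip.read_tool_rot(): TCP orientation.
- manip.read_ft_force(): force on the tool from outside, world axes, zero at the start.
- manip.read_torque(): the same for the moment, N m.
- manip.read_finger_gap(): finger opening in mm.
- manip.read_gripper_force(): force on a finger pad.
Only numpy, scipy, OpenCV 4.12 (cv2) and the standard library are available. Lean on these libraries where they do the work, as an engineer would, in place of code of your own. Each camera call takes 0.05 s, during which the arm holds its last target. There are 200 camera calls.

TASK

In the bakery store, first push the gate at the foot of the sloping tin chute fully down, then load the three tins from the wire rack one at a time through the loading bay at the chute's upper end, so that they roll down and will come out thinnest first, then the middle one, then the thickest. Leave them lying at rest across the lane, one behind the other against the shut gate, and leave the two jars standing.

Things in the scene. Friction and masses are not known exactly. Their poses are not given: they have to be found in the camera images.
- chute: Fixed gravity-feed chute. Origin on the table straight below the middle of the loading bay, z up. The lane runs along y, falling 14 degrees towards -y; it is loaded from its -x side. Tins lie across it (tin axis along chute x) and roll down two rails 10 mm wide, centred at x = -32 and 32 mm, open between. A head stop at y = 85 mm, top 120 mm above the table, ends it.
- bay (a point): Middle of the loading bay: between the rails, at their running height, 85 mm above the table; chute axes. Let go of a tin with its centre a radius to a radius + 8 mm above this point; it rolls down by itself. Guides leaning outward, 97 mm apart at rail level, flank the lane: the near one 12 mm above the rails (ends at y = 40 mm), the far one 19 mm.
- shelf_edge (a point): Middle of the near edge wire (8 mm thick, 232 mm above the table, chute x = -15 mm) of a level wire shelf over the lane: x -19 to 70, y -104 to 102 mm, with cartons to 281 mm, posts at x = 66. It stops a hand coming straight down on the bay: come from -x, tool leaning 35 to 45 deg in the chute's x-z plane, fingers pointing down and to +x, and grip the tin with that same lean along its axis.
- lane_foot (a point): Point on the gate's inner face (chute y = -170 mm) midway between the rails, at rail height. Thin guard rods cover the lane from the shelf down to here, 88 mm above the rails. Tin centres when rolled home against the gate, in the chute frame (x, y, z mm): thinnest 0, -150, 68; middle 0, -108, 83; thickest 0, -57, 101.
- gate (a joint): Sliding wooden gate across the lane's foot, 112 mm wide: its height above fully shut in m (0 = shut, 0.065 = fully up). It starts raised, stays where it is left, and slides down under a push of about 5 N.
- gate_top (a point): Middle of the top of the gate's flat push pad (70 mm along chute x, 26 mm along y); moves with the gate. Shut, it is 125 mm above the table, 183 mm towards -y from the chute's origin. Guard rods come within 30 mm of it on the lane side (133 mm above the table); the shelf starts 79 mm from it. The gate's side guides are 115 mm high.
- rack: Fixed wire cooling rack, 150 mm (x) by 340 mm (y). Origin on the table under its middle. Three pairs of wires (6 mm thick, 28 mm apart, centres 36 mm above the table) run along x at y = -130, 0 and 130 mm; on each pair lies one tin, its axis along x; which is where varies. Tin centres are 54 (thin), 60 (middle) and 65 mm (thick) above the table. End bars are lower.
- tin_thin: Plain bare-metal cylindrical tin with a flat lid, 40 mm in diameter, 90 mm long, about 110 g; the thinnest of three that are otherwise alike. It starts lying on the wire rack. Origin at its centre, x along its axis (either end may point anywhere; it may be rolled by any angle about x).
- tin_medium: Plain bare-metal cylindrical tin with a flat lid, 49 mm in diameter, 90 mm long, about 160 g; the middle-sized one of three that are otherwise alike. It starts lying on the wire rack. Origin at its centre, x along its axis (either end may point anywhere; it may be rolled by any angle about x).
- tin_thick: Plain bare-metal cylindrical tin with a flat lid, 58 mm in diameter, 90 mm long, about 220 g; the thickest of three that are otherwise alike. It starts lying on the wire rack. Origin at its centre, x along its axis (either end may point anywhere; it may be rolled by any angle about x).
- jam_jar: Short jar, 54 mm in diameter, 75 mm high, standing beyond the rack and the chute. Origin at the centre of its foot, z up. Bystander.
- tall_jar: Tall jar, 64 mm in diameter, 120 mm high, standing to the left of the chute. Origin at the centre of its foot, z up. Bystander.
Not all that is in view belongs to the job. Leave any orange or pink look-alike of the tin_thin alone.

How it is judged (in metres and radians):
On the way, in this order (a step that is already met when the one before it is completed fails the run):
1. the gate at the foot of the chute is pushed fully down (within 4 mm) (value of joint gate below 0.004 m), for 0.2 s.
2. the thinnest tin lies in the chute against the gate (value of joint gate below 0.004 m and y of tin_thin in the frame of chute between -0.162 and -0.138 m and x of tin_thin in the frame of chute between -0.012 and 0.012 m and z of tin_thin in the frame of chute between 0.0582 and 0.0782 m and angle between the x axis of tin_thin and the x axis of chute, either way round below 0.2 rad and linear speed of tin_thin below 0.03 m/s), for 0.2 s.
3. the middle tin lies behind the thinnest (value of joint gate below 0.004 m and y of tin_thin in the frame of chute between -0.162 and -0.138 m and x of tin_thin in the frame of chute between -0.012 and 0.012 m and z of tin_thin in the frame of chute between 0.0582 and 0.0782 m and angle between the x axis of each of tin_thin, tin_medium and the x axis of chute, either way round below 0.2 rad and y of tin_medium in the frame of chute between -0.1201 and -0.0961 m and x of tin_medium in the frame of chute between -0.012 and 0.012 m and z of tin_medium in the frame of chute between 0.0733 and 0.0933 m and linear speed of tin_medium below 0.03 m/s), for 0.2 s.
4. the thickest tin lies behind the middle one (value of joint gate below 0.004 m and y of tin_thin in the frame of chute between -0.162 and -0.138 m and x of tin_thin in the frame of chute between -0.012 and 0.012 m and z of tin_thin in the frame of chute between 0.0582 and 0.0782 m and angle between the x axis of each of tin_thin, tin_medium, tin_thick and the x axis of chute, either way round below 0.2 rad and y of tin_medium in the frame of chute between -0.1201 and -0.0961 m and x of tin_medium in the frame of chute between -0.012 and 0.012 m and z of tin_medium in the frame of chute between 0.0733 and 0.0933 m and y of tin_thick in the frame of chute between -0.0695 and -0.0455 m and x of tin_thick in the frame of chute between -0.012 and 0.012 m and z of tin_thick in the frame of chute between 0.0906 and 0.1106 m and linear speed of tin_thick below 0.03 m/s), for 0.2 s.
At the end, for the whole second after the job is handed in: The gate is shut within 4 mm; the thinnest, middle and thickest tins lie across the lane in that order from the gate, each centre within 12 mm of its resting place along the lane and across it, 10 mm in height, square to the lane within 0.2 rad, all at rest; both jars stand upright (within 0.3 rad) (value of joint gate below 0.004 m and angle between each of jam_jar, tall_jar's own z axis and vertical below 0.3 rad and y of tin_thin in the frame of chute between -0.162 and -0.138 m and x of tin_thin in the frame of chute between -0.012 and 0.012 m and z of tin_thin in the frame of chute between 0.0582 and 0.0782 m and angle between the x axis of each of tin_thin, tin_medium, tin_thick and the x axis of chute, either way round below 0.2 rad and linear speed of each of tin_thin, tin_medium, tin_thick below 0.02 m/s and y of tin_medium in the frame of chute between -0.1201 and -0.0961 m and x of tin_medium in the frame of chute between -0.012 and 0.012 m and z of tin_medium in the frame of chute between 0.0733 and 0.0933 m and y of tin_thick in the frame of chute between -0.0695 and -0.0455 m and x of tin_thick in the frame of chute between -0.012 and 0.012 m and z of tin_thick in the frame of chute between 0.0906 and 0.1106 m); the robot touches nothing.
It fails at once if a jar is tipped over (angle between any of jam_jar, tall_jar's own z axis and vertical above 0.5 rad).
It also fails if it takes over 72 s, if anything falls off the work surface, if the arm or the gripper's body presses on something with over 40 N, if the wrist force passes 120 N, or if a joint passes its speed limit or range.

## Working session

There is one attempt and no reset: what is moved stays moved. The work goes in short steps, each a Python script; the robot and the scene stay as the last script left them, time stands still between calls to the robot, and variables do not carry over. Pictures are saved under pics/ and viewed, at most 10 in all, crops included, and the job is handed in when it is done.

```bash
ls; mkdir -p pics; python3 - <<'E'
from station import manip
import cv2,numpy as np
for n in("scene","top"):
    c=manip.camera(n);cv2.imwrite(f"pics/{n}0.png",c["img"][:,:,::-1])
    print(n,c["fov_y"],c["cx"],c["cy"],np.round(c["view"],3).tolist())
print(manip.tip_extent,manip.read_tool_rot(),manip.read_time())
E
```

```text
pics
scene 56.662557030394886 315.9389838409793 196.01847426434708 [[-0.861, 0.509, 0.0, 516.612], [0.444, 0.751, -0.489, -223.65], [-0.249, -0.421, -0.872, 1299.648], [0.0, 0.0, 0.0, 1.0]]
top 44.54688013126503 316.76287750500137 201.3661883721181 [[0.022, -1.0, -0.007, 15.978], [-0.994, -0.021, -0.108, 637.407], [0.108, 0.009, -0.994, 1349.227], [0.0, 0.0, 0.0, 1.0]]
22.0 [ 9.73788647e-01 -2.27452642e-01 -1.56201480e-04  9.70644925e-04] 0.1
```

View pics/scene0.png

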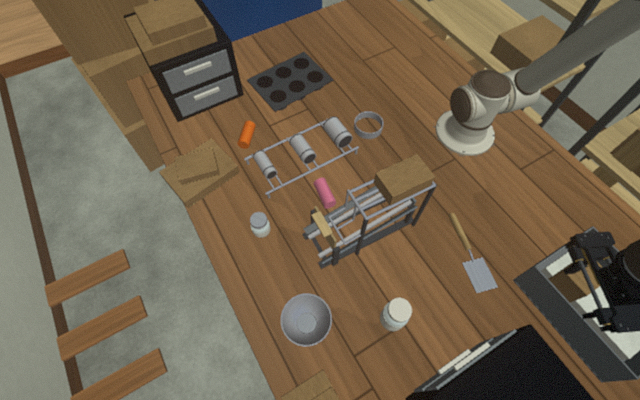

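View pics/top0.png

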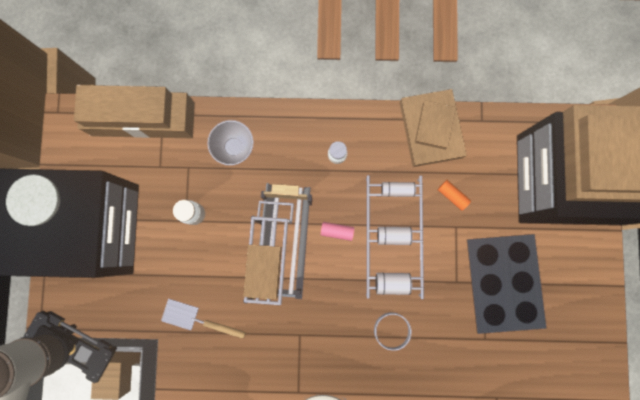

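The top view shows the chute at (275,245), with its gate at (286,190) and its head at (275,297). The rack is at (395,237), with three tins at (399,189), (396,236) and (394,283). The pink look-alike is at (338,232) and the orange one at (455,195). Next I'll enlarge to confirm the tins and pick out chute features.

```bash
python3 - <<'E'
import cv2
i=cv2.imread("pics/top0.png")[175:315,235:435]
cv2.imwrite("pics/crop1.png",cv2.resize(i,None,fx=4,fy=4,interpolation=cv2.INTER_CUBIC))
i=cv2.imread("pics/scene0.png")[110:275,235:445]
cv2.imwrite("pics/crop2.png",cv2.resize(i,None,fx=3.6,fy=3.6,interpolation=cv2.INTER_CUBIC))
E
```

```text
(no output)
```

View pics/crop1.png

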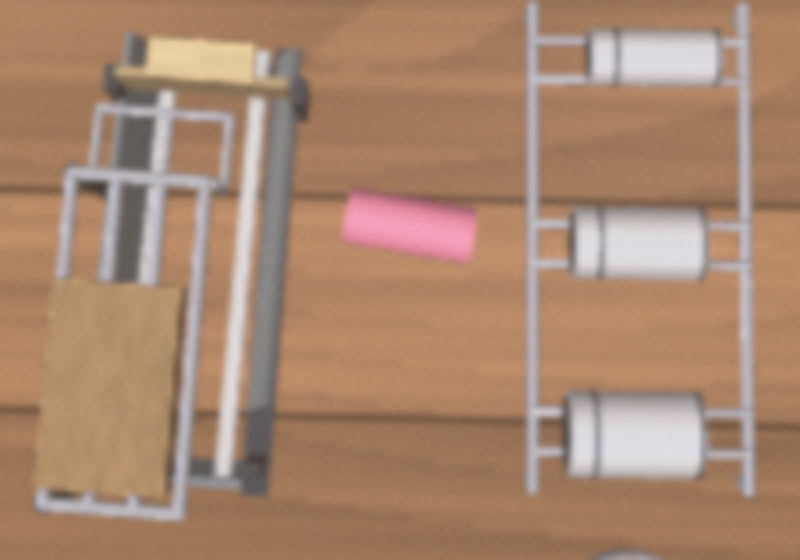

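View pics/crop2.png

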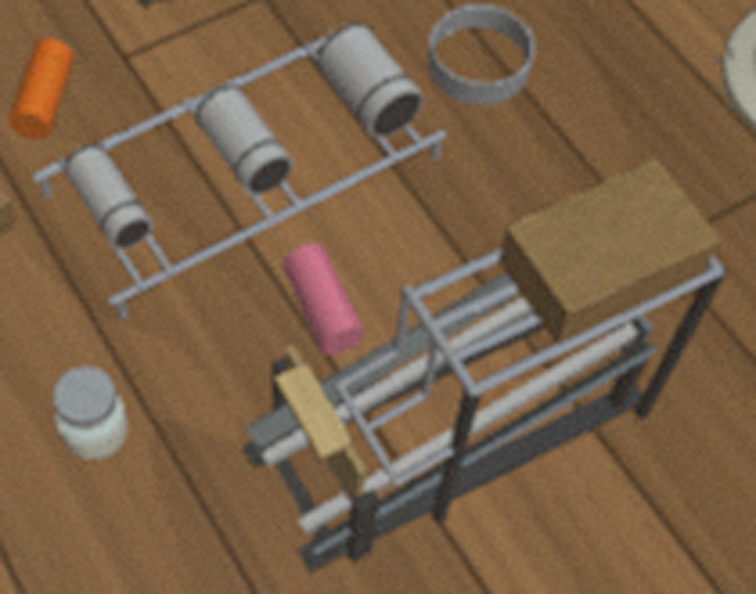

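The crops confirm the bare-metal tins by thickness: thin is farthest (crop1 653,57), medium is in the middle (639,242), and thick is nearest (636,435). The pink and orange ones are coloured look-alikes and stay where they are. I'll cast rays onto known heights for the chute (shelf corners, gate pad) and the tins.

```bash
cat > h.py <<'E'
from station import manip
import numpy as np, cv2
from scipy.spatial.transform import Rotation as R
def ray(c,uv,z):
    f=200/np.tan(np.radians(c["fov_y"]/2)); V=np.array(c["view"])
    d=V[:3,:3].T@np.array([(uv[0]-c["cx"])/f,(uv[1]-c["cy"])/f,1]); o=-V[:3,:3].T@V[:3,3]
    return o+d*(z-o[2])/d[2]
E
python3 - <<'E'
from h import *
T=manip.camera("top");S=manip.camera("scene")
t=lambda x,y,z:ray(T,(235+(x+.5)/4-.5,175+(y+.5)/4-.5),z)[:2]
s=lambda x,y,z:ray(S,(235+(x+.5)/3.6-.5,110+(y+.5)/3.6-.5),z)[:2]
P=[((-15,-100),t(207,183,232)),((-15,98),t(180,514,232)),((66,98),t(42,505,232)),((66,-100),t(70,175,232)),((0,-183),t(201,60,190)),
 ((-15,-100),s(410,290,232)),((66,-100),s(472,388,232)),((66,98),s(718,268,232)),((0,-183),s(314,410,190))]
A=np.array([p[0] for p in P],float);B=np.array([p[1] for p in P])
a=A-A.mean(0);b=B-B.mean(0)
th=np.arctan2((a[:,0]*b[:,1]-a[:,1]*b[:,0]).sum(),(a*b).sum())
Q=np.array([[np.cos(th),-np.sin(th)],[np.sin(th),np.cos(th)]])
o=B.mean(0)-Q@A.mean(0)
print("chute",o,np.degrees(th));print(np.round(B-(A@Q.T+o),1).tolist())
for n,z,p,q in(("thin",54,(653,57),(109,194)),("med",60,(639,242),(243,137)),("thick",65,(636,435),(369,75))):print(n,t(*p,z),s(*q,z))
print("rack",t(532,5,30),t(533,490,30),t(742,5,30),t(749,490,30))
E
```

```text
chute [467.91041637 120.94028494] 87.76005330185608
[[0.5, -1.5], [1.3, 1.1], [1.5, 2.3], [0.4, 0.6], [-2.6, -4.3], [-3.5, -5.4], [-1.1, -2.9], [-2.1, -0.4], [5.8, 10.6]]
thin [ 674.81329203 -196.42387965] [ 669.44883739 -198.78310175]
med [ 545.12643581 -186.39735893] [ 540.00295002 -188.8532747 ]
thick [ 413.8999317 -184.2750842] [ 408.00214461 -187.96325187]
rack [ 713.74824954 -113.73132069] [ 372.5593312  -118.17595656] [ 716.90873117 -263.48125006] [ 375.97692919 -268.14606265]
```

```bash
python3 - <<'E'
from h import *
T=manip.camera("top");S=manip.camera("scene")
t=lambda x,y,z:ray(T,(235+(x+.5)/4-.5,175+(y+.5)/4-.5),z)[:2]
s=lambda x,y,z:ray(S,(235+(x+.5)/3.6-.5,110+(y+.5)/3.6-.5),z)[:2]
for nm,P in(("top",[((-15,-100),t(207,183,232)),((-15,98),t(180,514,232)),((66,98),t(42,505,232)),((66,-100),t(70,175,232))]),("scene",[
 ((-15,-100),s(410,290,232)),((66,-100),s(472,388,232)),((66,98),s(718,268,232))])):
    A=np.array([p[0] for p in P],float);B=np.array([p[1] for p in P])
    a=A-A.mean(0);b=B-B.mean(0)
    th=np.arctan2((a[:,0]*b[:,1]-a[:,1]*b[:,0]).sum(),(a*b).sum())
    Q=np.array([[np.cos(th),-np.sin(th)],[np.sin(th),np.cos(th)]])
    o=B.mean(0)-Q@A.mean(0)
    print(nm,o,np.degrees(th),np.round(B-(A@Q.T+o),1).tolist())
for z in(150,160,170,180,190):print(z,t(201,60,z),s(314,410,z),Q@[0,-183]+o)
# right rail x=-32 top view: z=85+y*tan14
for uv,y in(((263,95),-160),((225,475),80)):
    w=t(*uv,85+y*np.tan(np.radians(14)));print("rail in chute(scene fit)",Q.T@(w-o))
L=np.radians(40)
for sg in(1,-1):
  for p in((675,-197,200),(675,-197,54),(468,120,110),(468,20,160),(412,-185,65)):
    yw=np.radians(-2);cx=np.array([-np.sin(yw),np.cos(yw),0]);zt=np.sin(L)*cx-np.cos(L)*np.array([0,0,1]);yt=sg*np.array([np.cos(yw),np.sin(yw),0])
    q=R.from_matrix(np.c_[np.cross(yt,zt),yt,zt]).as_quat();print(sg,p,manip.ik(list(np.array(p)-8*zt),list(q)))
E
```

```text
top [468.57870586 121.55425158] 87.2137509555859 [[0.0, -1.2], [0.7, -0.5], [0.1, 0.8], [-0.9, 0.9]]
scene [464.93917059 118.75225171] 86.65837876420537 [[-0.2, -1.3], [0.7, 1.3], [-0.5, -0.0]]
150 [653.37167263 112.51894523] [646.41952394 108.62881154] [647.62802248 108.08532175]
160 [652.06026837 111.76272558] [648.94821742 112.5563528 ] [647.62802248 108.08532175]
170 [650.74886411 111.00650594] [651.4769109  116.48389406] [647.62802248 108.08532175]
180 [649.43745986 110.25028629] [654.00560439 120.41143532] [647.62802248 108.08532175]
190 [648.1260556  109.49406664] [656.53429787 124.33897658] [647.62802248 108.08532175]
rail in chute(scene fit) [ -32.19549489 -180.47637563]
rail in chute(scene fit) [-31.38191833  79.29540041]
1 (675, -197, 200) [-0.3831793   0.69772937  0.58419972 -0.6553831  -1.70234836 -2.79949279]
1 (675, -197, 54) [-0.38262395  0.81972689  0.44873543 -0.6509743  -1.49713879 -2.64366681]
1 (468, 120, 110) [ 0.04422916  0.32058375 -0.29084309 -0.81983962 -1.06860697 -2.76861802]
1 (468, 20, 160) [-0.1479091   0.29035368 -0.1999792  -0.73262866 -1.26945295 -2.73358207]
1 (412, -185, 65) [-0.53901418  0.51828822 -0.16208255 -0.61855135 -1.32786048 -2.34792344]
-1 (675, -197, 200) [-0.3831793   0.69772937  0.58419972 -0.6553831  -1.70234836  0.34209986]
-1 (675, -197, 54) [-0.38262395  0.81972689  0.44873543 -0.6509743  -1.49713879  0.49792585]
-1 (468, 120, 110) [ 0.04422916  0.32058375 -0.29084309 -0.81983962 -1.06860697  0.37297463]
-1 (468, 20, 160) [-0.1479091   0.29035368 -0.1999792  -0.73262866 -1.26945295  0.40801059]
-1 (412, -185, 65) [-0.53901418  0.51828822 -0.16208255 -0.61855135 -1.32786048  0.79366921]
```

```bash
cat >> h.py <<'E'
CH=np.array([467,120.2,0.]);TH=np.radians(87.1)
EX=np.array([np.cos(TH),np.sin(TH),0]);EY=np.array([-np.sin(TH),np.cos(TH),0]);UZ=np.array([0,0,1.])
def ch(x,y,z):return CH+x*EX+y*EY+z*UZ
def quat(yt,zt):return list(R.from_matrix(np.c_[np.cross(yt,zt),yt,zt]).as_quat())
E
python3 - <<'E'
from h import *
q=quat(-EX,-UZ)
manip.line_to([277,560,330],v=300)
manip.move_to(list(ch(0,-184,300)),q);print(manip.read_time())
manip.set_gripper(0);
manip.line_to(list(ch(0,-184,200)),v=200)
p=manip.line_to(list(ch(0,-184,142)),v=50,f_stop=22);print(p,manip.read_tcp_pos(),manip.read_ft_force(),manip.read_time())
manip.line_to(list(ch(0,-184,300)),v=250);manip.set_gripper(87)
for n in("top","wrist"):
    c=manip.camera(n);cv2.imwrite(f"pics/{n}1.png",c["img"][:,:,::-1])
    if n=="wrist":np.savez("w1.npz",**c)
print(manip.read_time())
E
```

```text
2.9417
False [651.11440608 111.03315691 141.96323608] [-0.40541088  0.33571818  0.52397467] 6.425
8.825
```

View pics/wrist1.png

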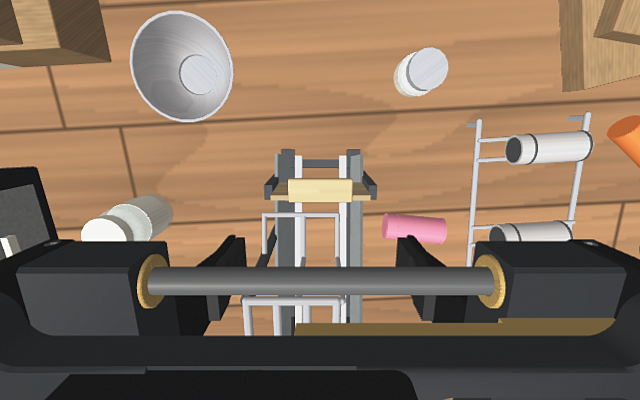

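The wrist view has the gate pad at (320,189), roughly centred and in front of the fingers. No push force was felt, so I'll check the pad height and position by ray.

```bash
python3 - <<'E'
from h import *
c=np.load("w1.npz");print(np.round(c["view"],3).tolist())
M=np.array([EX,EY,UZ])
for z in(125,140,158,190):
    print(z,np.round([M@(ray(c,uv,z)-CH) for uv in((289,179),(352,179),(352,201),(289,201))],1)[:,:2].tolist())
print(manip.read_ft_force())
a=cv2.imread("pics/top1.png")[170:315,235:335];cv2.imwrite("pics/crop3.png",cv2.resize(a,None,fx=4,fy=4,interpolation=cv2.INTER_CUBIC))
E
```

```text
[[-0.05, -0.999, 0.0, 144.133], [-0.963, 0.048, 0.267, 564.647], [-0.266, 0.013, -0.964, 647.741], [0.0, 0.0, 0.0, 1.0]]
125 [[37.8, -192.2], [-35.4, -192.2], [-36.1, -165.8], [38.5, -165.8]]
140 [[36.2, -194.9], [-33.8, -195.0], [-34.5, -169.7], [36.9, -169.7]]
158 [[34.3, -198.3], [-31.9, -198.3], [-32.6, -174.4], [35.0, -174.4]]
190 [[30.9, -204.2], [-28.6, -204.2], [-29.2, -182.7], [31.5, -182.7]]
[ 0.29969086 -0.07833093  0.0890057 ]
```

View pics/crop3.png

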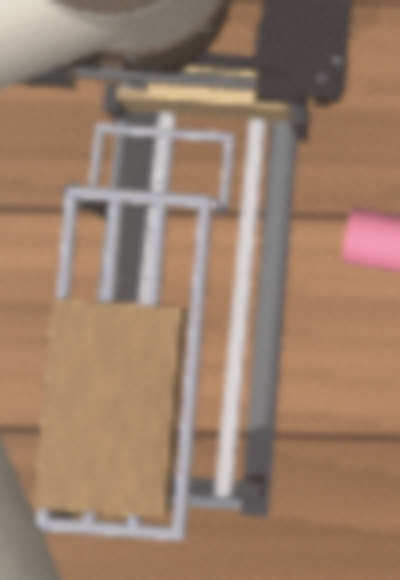

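The pad's apparent size (70 x 26 mm) fits a height of about 135 mm. It may not be fully shut, so I'll push again, deeper, with a force stop.

```bash
python3 - <<'E'
from h import *
manip.set_gripper(0)
manip.line_to(list(ch(0,-184,160)),v=250)
p=manip.line_to(list(ch(0,-184,120)),v=40,f_stop=20);print(p,manip.read_tcp_pos(),manip.read_ft_force(),manip.read_time(),manip.read_finger_gap())
manip.pause(.2);print(manip.read_tcp_pos(),manip.read_ft_force())
E
```

```text
False [650.64304446 110.84927647 119.65278863] [ 0.36591113 -0.64337816  0.90352198] 12.2083 -0.11605771022711706
[650.4694871  110.74671593 119.68903233] [-0.47966667  0.26915023  0.12788673]
```

```bash
python3 - <<'E'
from h import *
a=manip.camera("scene")["img"][130:270,260:460,::-1];b=manip.camera("wrist")["img"][100:300,180:460,::-1]
a=cv2.resize(a,(800,560));b=cv2.resize(b,(800,571))
cv2.imwrite("pics/both.png",cv2.resize(np.vstack([a,b]),(424,600)));cv2.imwrite("pics/sc2.png",a)
E
```

```text
(no output)
```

View pics/both.png

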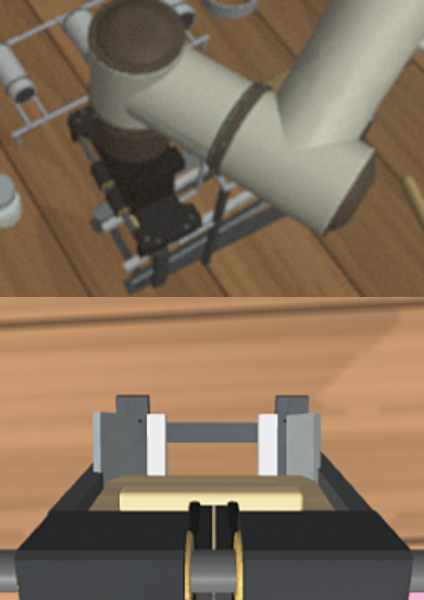

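```bash
python3 - <<'E'
from h import *
c=manip.camera("wrist");cv2.imwrite("pics/wrist2.png",c["img"][:,:,::-1])
M=np.array([EX,EY,UZ])
print(c["fov_y"],M@(-c["view"][:3,:3].T@c["view"][:3,3]-CH))
I=c["img"].astype(int);m=((I[:,:,0]>200)&(I[:,:,0]-I[:,:,2]>40)&(I[:,:,1]>180)).astype(np.uint8)
n,l,s,_=cv2.connectedComponentsWithStats(m);k=1+np.argmax(s[1:,4]);print(s[k])
x,y,w,h,_=s[k]
for z in(85,100,115,125,135):print(z,np.round([M@(ray(c,uv,z)-CH) for uv in((x,y),(x+w,y),(x+w,y+h),(x,y+h))],1)[:,:2].tolist())
print(I[200:250:4,270].tolist())
E
```

```text
66.65242255483815 [   0.92022692 -256.32825689  293.39173627]
[ 259  230  121   11 1152]
85 [[45.7, -180.2], [-42.3, -180.2], [-42.7, -171.6], [46.1, -171.6]]
100 [[42.5, -185.6], [-39.2, -185.7], [-39.6, -177.7], [42.9, -177.7]]
115 [[39.2, -191.1], [-36.1, -191.2], [-36.5, -183.8], [39.6, -183.8]]
125 [[37.1, -194.8], [-34.0, -194.8], [-34.4, -187.9], [37.5, -187.8]]
135 [[34.9, -198.4], [-31.9, -198.5], [-32.3, -191.9], [35.3, -191.9]]
[[99, 101, 99], [100, 103, 102], [99, 102, 101], [100, 105, 102], [98, 103, 104], [138, 119, 90], [125, 108, 83], [145, 125, 95], [242, 229, 181], [243, 232, 186], [244, 220, 166], [39, 40, 41], [38, 39, 40]]
```

```bash
python3 - <<'E'
import cv2
i=cv2.imread("pics/wrist2.png")[160:300,230:410];cv2.imwrite("pics/wc2.png",cv2.resize(i,None,fx=4,fy=4,interpolation=cv2.INTER_CUBIC))
E
```

```text
(no output)
```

View pics/wc2.png

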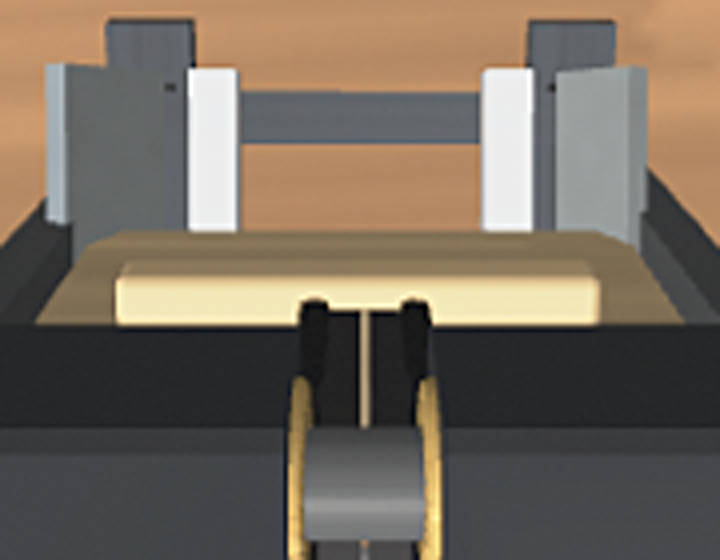

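The pad now reads at about 125 mm: 71 mm wide, outer edge at y = -195. That looks shut, yet no force was recorded. I'll log force against height in small steps.

```bash
python3 - <<'E'
from h import *
print(manip.tip_extent,manip.read_finger_gap(),np.round(manip.read_torque(),2),manip.read_time())
p=np.array(manip.read_tcp_pos())
for i in range(6):
    s=manip.line_to(list(ch(0,-184,116-4*i)),v=60,f_stop=15);print(s,np.round(manip.read_tcp_pos(),1),np.round(manip.read_ft_force(),1))
    if s:break
print(manip.read_time())
E
```

```text
22.0 0.6213971505551384 [-0.01  0.01 -0.02] 12.5583
False [650.9 110.9 115.9] [-0.1 -0.4  0.4]
False [651.1 110.9 114.5] [-3.1  0.7 10.1]
False [651.2 110.9 114.3] [-10.1   0.3  23.6]
False [651.3 110.9 114.2] [-15.    0.7  35.7]
False [651.4 110.9 114. ] [-21.4   0.5  49.3]
False [651.5 110.9 113.8] [-28.1   2.7  63. ]
14.0583
```

```bash
python3 - <<'E'
from h import *
manip.line_to(list(ch(0,-184,300)),v=250)
c=manip.camera("wrist");cv2.imwrite("pics/wrist3.png",c["img"][:,:,::-1])
np.savez("w3.npz",**c)
M=np.array([EX,EY,UZ])
for cc in(np.load("w1.npz"),c):
    I=cc["img"].astype(int);m=((I[:,:,0]>215)&(I[:,:,0]-I[:,:,2]>40)&(I[:,:,1]>195)).astype(np.uint8)
    n,l,s,_=cv2.connectedComponentsWithStats(m);k=1+np.argmax(s[1:,4]);x,y,w,h,_=s[k];print(s[k])
    for z in(115,125,135,150):print(z,np.round([M@(ray(cc,uv,z)-CH) for uv in((x,y),(x+w,y),(x+w,y+h),(x,y+h))],1)[:,:2].tolist())
print(manip.read_time(),manip.read_finger_gap(),manip.read_ft_force())
E
```

```text
[ 271  180   81   22 1457]
115 [[60.4, -189.1], [-36.5, -189.2], [-37.2, -162.0], [61.6, -161.9]]
125 [[58.7, -191.0], [-35.4, -191.0], [-36.2, -164.6], [59.9, -164.5]]
135 [[57.1, -192.9], [-34.4, -192.9], [-35.1, -167.2], [58.2, -167.2]]
150 [[54.6, -195.7], [-32.8, -195.7], [-33.5, -171.2], [55.7, -171.1]]
[ 274  175   76   21 1257]
115 [[56.0, -194.0], [-33.9, -194.0], [-34.5, -168.4], [57.0, -168.4]]
125 [[54.4, -195.7], [-32.9, -195.8], [-33.5, -170.9], [55.5, -170.9]]
135 [[52.9, -197.5], [-31.9, -197.5], [-32.5, -173.4], [53.9, -173.3]]
150 [[50.6, -200.1], [-30.4, -200.1], [-31.0, -177.1], [51.5, -177.1]]
15.075 0.0041464111165752555 [ 0.67992222 -0.0146401   0.06985301]
```

The gate now reads shut: at z = 125 the pad spans y = -196..-171. Contact happened about 10 mm behind the TCP rather than 22 mm ahead. I'll overlay the nominal tool points on the open and closed wrist views before grasping.

```bash
python3 - <<'E'
from h import *
out=[]
for f,g in(("w1.npz",43.5),("w3.npz",0)):
    c=np.load(f);I=np.ascontiguousarray(c["img"][:,:,::-1]);I=cv2.convertScaleAbs(I,alpha=1.8,beta=30)
    I=cv2.resize(I[190:330,190:450],None,fx=3,fy=2.1*3/2.1,interpolation=cv2.INTER_CUBIC)
    F=200/np.tan(np.radians(c["fov_y"]/2))
    for k,col in((22,(0,0,255)),(0,(0,255,0)),(-20,(255,0,0))):
        for yy in(-g,g):
          for xx in(-9.5,9.5):
            w=ch(0,-184,300)-k*UZ+yy*EX+xx*EY
            p=c["view"]@np.r_[w,1];u=F*p[0]/p[2]+c["cx"];v=F*p[1]/p[2]+c["cy"]
            cv2.circle(I,(int(3*(u-190)),int(3*(v-190))),4,col,-1)
    out.append(I)
v=np.vstack(out);print(v.shape);cv2.imwrite("pics/ov.png",cv2.resize(v,None,fx=.7,fy=.7))
E
```

```text
(840, 780, 3)
```

View pics/ov.png

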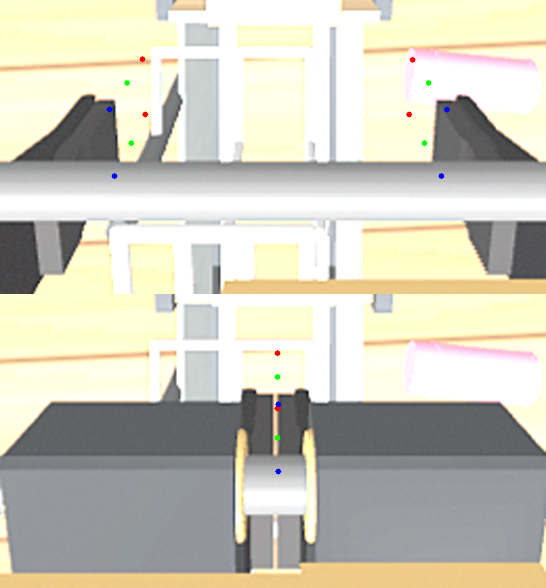

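The overlay shows the real fingertips about 10 mm behind the reported TCP (rows near the blue k=-20 dots, far from the red k=+22). This agrees with the contact height on the pad. I'll use tip = TCP - 10.5 mm and keep the tin centre 14 mm inside the tips. First the thin tin, gripped gently with checks.

```bash
cat >> h.py <<'E'
K=24.5   # tin centre lies this far behind the reported TCP along tool z
L=np.radians(40)
RX=np.array([-.0131,1,0]);RX/=np.linalg.norm(RX)
TIN=dict(thin=((672.5,-197.5,54),40),med=((543,-187.5,60),49),thick=((411.5,-186,65),58))
def lean(ax):
    z=np.sin(L)*ax-np.cos(L)*UZ;y=np.cross(UZ,ax);return quat(y,z),z
def pick(n):
    p,d=TIN[n];p=np.array(p,float);q,z=lean(RX)
    manip.set_gripper(87)
    manip.move_to(list(p+(K-100)*z),q)
    s=manip.line_to(list(p+K*z),v=120,f_stop=8)
    print("touch",s,np.round(manip.read_tcp_pos(),1),np.round(manip.read_ft_force(),1))
    if s:return False
    manip.set_gripper(d-15);g=manip.read_finger_gap();print("gap",g)
    manip.line_to(list(p+K*z+100*UZ),v=200)
    print("lifted gap",manip.read_finger_gap(),manip.read_gripper_force(),np.round(manip.read_ft_force(),1),manip.read_time())
    return abs(manip.read_finger_gap()-d)<4
def place(n,dx=0,dy=0):
    d=TIN[n][1];q,z=lean(EX);at=lambda x,h:list(ch(x+dx,dy,85+d/2+h)+K*z)
    manip.move_to(at(-110,75),q)
    s=manip.line_to(at(0,18),v=120,f_stop=10)
    print("in",s,np.round(manip.read_ft_force(),1))
    if s:return False
    s=manip.line_to(at(0,4),v=50,f_stop=10);print("down",s,np.round(np.array(manip.read_tcp_pos())-at(0,4),1))
    manip.set_gripper(87);manip.pause(.2)
    manip.line_to(list(np.array(at(0,4))-90*z),v=150)
    print("out",manip.read_time(),np.round(manip.read_ft_force(),1));return True
E
python3 - <<'E'
from h import *
print(pick("thin"))
c=manip.camera("top");cv2.imwrite("pics/top2.png",c["img"][:,:,::-1])
E
```

```text
touch False [ 672.8 -182.3   36. ] [ 0.  -0.5  0.7]
gap 39.40929647449411
lifted gap 39.39369522391652 30.000172345899045 [-0.2  1.  -1.8] 20.6417
True
```

```bash
python3 - <<'E'
from h import *
print(place("thin"))
q,z=lean(RX);manip.move_to([543,-187.5-90,220],q)
for n in("top","scene"):cv2.imwrite(f"pics/{n}3.png",manip.camera(n)["img"][:,:,::-1])
print(manip.read_time())
a=cv2.imread("pics/scene3.png")[150:275,300:445];b=cv2.imread("pics/top3.png")[175:310,235:320]
a=cv2.resize(a,None,fx=3.4,fy=3.4,interpolation=cv2.INTER_CUBIC);b=cv2.resize(b,None,fx=3.14,fy=3.14,interpolation=cv2.INTER_CUBIC)
h=min(len(a),len(b));cv2.imwrite("pics/chk.png",np.hstack([a[:h],b[:h]]));print(a.shape,b.shape)
E
```

```text
in False [-0.6 -0.1 -0.4]
down False [-0.2 -0.2 -0.5]
out 25.4333 [-0.6  0.4 -0.1]
True
26.9167
(425, 493, 3) (424, 267, 3)
```

View pics/chk.png

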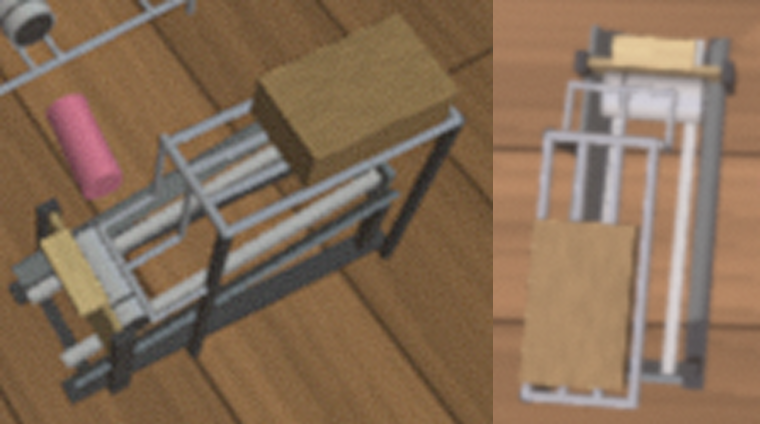

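The thin tin lies square against the shut gate (chk.png, left near (110,270) and right near (652,95)). Next the middle tin, then the thick one, each with gap checks and a numeric image check in between.

```bash
cat >> h.py <<'E'
def diff(a,b,z):
    c=manip.camera("top");cv2.imwrite(f"pics/{b}.png",c["img"][:,:,::-1])
    A=cv2.imread(f"pics/{a}.png");B=cv2.imread(f"pics/{b}.png")
    m=(cv2.absdiff(A,B).max(2)>40).astype(np.uint8);m[:, :240]=0;m[:,320:]=0;m[:180]=0;m[310:]=0
    n,l,s,ct=cv2.connectedComponentsWithStats(m)
    M=np.array([EX,EY,UZ])
    for k in range(1,n):
        if s[k,4]>15:
            x,y,w,h,ar=s[k];print("diff",s[k].tolist(),[np.round(M@(ray(c,p,z)-CH),0)[:2].tolist() for p in((x,y),(x+w,y+h))])
E
python3 - <<'E'
from h import *
if pick("med") and place("med"):
    q,z=lean(RX);manip.move_to([411.5,-276,225],q)
    diff("top3","top4",83)
print(manip.read_time())
E
```

```text
touch False [ 543.4 -172.5   41.9] [-0.1 -0.5 -0.5]
gap 48.30613835241673
lifted gap 47.78402629492659 30.000254530459642 [ 0.6  0.7 -2.8] 30.025
in False [ 0.3 -0.3 -1.7]
down False [-0.2 -0.2 -0.5]
out 34.375 [ 0.4  0.5 -0.8]
diff [267, 212, 6, 6, 29] [[51.0, -130.0], [33.0, -115.0]]
diff [277, 213, 14, 7, 70] [[24.0, -129.0], [-16.0, -113.0]]
diff [287, 214, 9, 16, 89] [[-4.0, -129.0], [-32.0, -87.0]]
diff [267, 221, 5, 8, 37] [[49.0, -106.0], [34.0, -85.0]]
diff [276, 221, 9, 8, 64] [[25.0, -107.0], [-2.0, -87.0]]
35.7833
```

The middle tin spans y = -130..-85, so its centre is at -108, right behind the thin one. Now the thick tin.

```bash
python3 - <<'E'
from h import *
if pick("thick") and place("thick"):
    q,z=lean(RX);manip.move_to([420,-250,260],q)
    manip.pause(.3);diff("top4","top5",101)
print(manip.read_time())
E
```

```text
touch False [ 411.9 -171.    46.7] [ 0.3  0.1 -0.2]
gap 57.461026737871556
lifted gap 56.975207458764714 30.000523310154676 [-0.2  0.3 -2.2] 38.775
in False [ 0.1  0.3 -1.4]
down False [-0.2 -0.2 -0.5]
out 42.975 [-0.9 -0.4 -0.4]
diff [264, 229, 6, 17, 95] [[53.0, -83.0], [33.0, -38.0]]
diff [275, 230, 9, 18, 134] [[23.0, -82.0], [-4.0, -36.0]]
diff [286, 231, 8, 20, 139] [[-6.0, -81.0], [-32.0, -30.0]]
diff [295, 230, 5, 13, 35] [[-30.0, -86.0], [-46.0, -52.0]]
44.6167
```

The thick tin spans y = -86..-30, centred at about -58 and across the lane, so I'm handing in.

```bash
python3 -c "
from station import manip
print(manip.finish_job(),manip.read_time())"
```

```text
the job is handed in; nothing more can be done
the job is handed in; nothing more can be done
```

The job is handed in at about 45 s: the gate is shut, and in the camera checks the thin, middle and thick tins lie in that order against it; no verdict was shown, I did not look at the jars again, and one gate push reached about 63 N, which I believe was on the fingertips rather than the gripper's body.

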